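# Load a relay under the sprung hold-down flap of a test fixture

### The job

Load the relay that lies on the open end of the test fixture: with one fingertip press the yellow release bar down to hold the sprung hold-down flap open, and with the other fingertip push the relay along the lane under the flap until it is fully home against the black contact block. Then let go of the bar so that the flap closes onto the relay and clamps it there. Only push the relay, do not lift or tip it, and leave everything else on the bench where it is.

Things in the scene. Friction and masses are not known exactly. Their poses are not given: they have to be found in the camera images.
- fixture: relay test fixture, screwed to the bench, yaw up to 20 degrees. All 'F' numbers below are mm in its frame. Origin: at bench level (z 0), below the contact block's face, on the lane's centre line; x along the lane in the pushing direction (away from the robot), y left, z up. Blue base plate F x -192 to +53, y -49 to +101, its top, the lane floor, at z 10.
- lane_entry (a point): point on the lane floor, on its centre line, where the straight lane begins (F x -75, y 0, z 10). The lane runs from here to the contact block, 30 wide between two black rails 6 thick and 10 high (top z 20). Before it the rails flare as a funnel to about 65 wide at F x -112; before that the plate is open.
- contact_face (a point): point on the black contact block's face at lane floor level (F x 0, y 0, z 10), the stop for the relay's end. The block spans F y -32 to +22, top z 44; behind it a grey test unit with lamps, F x 14 to 50, top z about 65.
- flap (a joint): sprung yellow hold-down flap over the lane at F x -42 to -4. Rad: 0 = shut on an empty lane (it blocks the relay), 0.24 = resting on a relay, above 0.30 a relay passes beneath, 0.66 = stop, wide open. A spring always shuts it; on the middle of the release bar, 3 to 4 N begins to open it and about 8 N holds it wide open.
- flap_hinge (a point): point on the flap's hinge axis (F x 0, y 32, z 40). The axis runs along x: a steel shaft F x -78 to +7 in two dark bearings 14 wide, top z 47, at F x -66 and +2. The flap lies to its right (over the lane; highest edge z 76 when wide open), the release bar to its left.
- release_bar (a point): yellow bar with black ribs, one piece with the flap: 105 (along x) x 40 x 4 mm, F x -140 to -35. The point: middle of its top face. Flap shut: slopes up to the left by 0.6 rad, middle at F y 75, z 48, left edge z 59. Pressed: middle at z 35, 26, 22 at joint 0.3, 0.5, 0.6; level at 0.6, then F y 52 to 92. A fingertip can slide along it while holding it down.
- pressure_pad (a point): black rubber pad under the flap that presses on the relay, 30 (along x) x 16 x 6 mm, F x -38 to -8, above the lane's centre line; the point: middle of its underside; level when it rests on a relay
- relay: beige relay with a dark base, lying on the fixture's open end in front of the funnel: 52 x 28 x 30 mm, 25 to 50 g. Origin: middle of its underside; its long axis x roughly along the lane (up to 13 degrees off), z up. Fully home, its end touches the contact block and its origin is at F x -26, y 0, z 10.
- spare_relay: a second beige relay of the same kind, on the bench to the right of the fixture (52 x 28 x 30 mm; origin under its middle): leave it alone
- green_terminal: green terminal block standing on the bench to the right of the fixture (47 x 12 x 39 mm; origin under its middle): leave it alone
- white_housing: white plug housing on the bench to the right of the fixture (26 x 34 x 17 mm; origin under its middle): leave it alone
- pliers: orange and black pliers lying on the right (61 x 178 x 15 mm): leave them alone
- scissors: blue-handled scissors lying on the left (87 x 199 x 9 mm): leave them alone
- tape: roll of black tape lying near the bench's front edge on the left (51 x 48 x 19 mm): leave it alone
- tin: white round tin with a black lid on the left (60 x 60 x 36 mm): leave it alone
There are look-alikes about, which are no part of the job. What is shaped like the relay but blue or purple is not meant.

How it is judged:
By the outcome, as a careful person would: the job done as asked, in the order asked, and still so for the second after the job is handed in, with the robot touching nothing.
It also fails if it takes over 43 s, if anything falls off the work surface, if the arm or the gripper's body presses on something with over 40 N, if the wrist force passes 120 N, or if a joint passes its speed limit or range.

### The arm

A 6-joint arm with a two-finger parallel gripper is mounted at the origin on a cart in front of the work surface, level with it; the furniture and walls round the work are solid. World frame = base frame: x ahead of the robot, y to its left, z up, the work surface at z = 0. Lengths are in m, angles in rad, forces in N, time in s.
With the tool pointing down it reaches from about 0.35 to 0.975 m from the base axis. Payload 4.9 kg.
Tool frame: the origin (TCP) lies midway between the tips of the shut fingers; the grasp point (between the pads) lies 19 mm behind it; z points along the fingers, y is the line along which they close (so a half turn about z gives the same grasp; the last joint's range is limited). The gripper opens to 85 mm and grips with 20 to 120 N. Pads are 22 mm wide; open, the fingers measure 114 mm over their backs; the gripper's body (76 mm by 85 mm) begins 54 mm behind the grasp point. The pads swing forward as they close: fully open they stand 13 mm farther back than shut.
Start: joints at [-0.119, 0.053, 1.613, -0, 1.476, -0.119], TCP at [0.625, 0, 0.231] pointing down, gripper open.
Joint ranges: [-3.01, 3.01], [-1.01, 2.22], [0.06, 2.58], [-1.02, 4.17], [0.09, 2.62], [-3.14, 3.14]. Speed limits (rad/s): [2.57, 2.57, 3.14, 3.14, 3.14, 3.14].

### API

Orientations are given as a rotation vector (axis times angle).
In Python, from station import ctrl, optics, job gives the robot as it stands.
- The arm moves only by the shell command python3 -m jog 'ROWS' [OPENING] [FORCE]. ROWS is JSON, a list of rows, each a list of 2 entries, a list of its own where there are three numbers: the shift along the tool's x, y, z in m, then the turn, a rotation vector about the tool's x, y, z in rad. A call has 1 to 5 rows; each row is the pose to reach, as a shift and turn from the pose commanded when the call began, along the tool's axes at that moment; what a row does not reach only later rows make up. A row lasts 1/10 s, in which the tool goes at most 50 mm and 8.59 degrees, less where a joint would pass 70% of its speed; a pose out of reach is approached as far as the arm can. A call with a gripper value outside its range is refused whole. OPENING is the opening, from 0 (shut) to 1 (fully open), set as the call begins (- or left out, the last holds). The fingers move at their own pace and stop on an object; FORCE is the grip in N (left out, the last holds). Time passes only in rows, so rows that repeat a pose let the fingers close. It gives the time, the measured TCP pose, the force, the opening and the grip force at its end, in the units of the state.
- ctrl.get_obs(): the state, without advancing time (a new reading comes with each control period).
- optics.get_image(name): name is "scene" or "side" or "wrist"; returns a dict with "image" (480x640x3 uint8, blue, green, red), "fx", "fy", "cx", "cy" (pixels), "rvec" (rotation vector, rad) and "tvec" (3), from world to camera coordinates, as OpenCV has them; the wrist camera has in their place "mount" (4x4, takes a point from camera to tool coordinates, whose origin is the TCP and whose axes are the flange's). Camera axes: x right, y down, z forward; pixel columns grow to the right and rows downward; lengths in m; the calibration is good to about 2 mm. A picture is of the moment at which its call begins: read the wrist's pose just before it. There is no depth.
- job.finish_job(): hands the job in; it is judged then, once.
The state is a dict: "t": time; "q": joint angles; "dq": joint speeds; "effort": joint torques, N m; "tool_pos": TCP position; "tool_rot": TCP orientation; "contact_force": force on the tool from outside, world axes, zero at the start; "wrist_torque": the same for the moment, N m; "opening": finger opening in m; "grip_force": force on a finger pad.
Only numpy, scipy, OpenCV 4.12 (cv2) and the standard library are available. Lean on these libraries where they do the work, as an engineer would, in place of code of your own. Each camera call takes 0.05 s, during which the arm holds its last target. There are 200 camera calls.

## Working session

There is one attempt and no reset: what is moved stays moved. The work goes in short steps, Python scripts to look and compute and a shell command to move; the robot and the scene stay as the last step left them, time stands still between calls to the robot, and variables do not carry over. Pictures are saved under pics/ and viewed, at most 10 in all, crops included, and the job is handed in when it is done.

```bash
mkdir -p pics; ls
python3 - <<'E'
from station import ctrl, optics, job
import cv2,pickle
o=ctrl.get_obs();print(o)
d={}
for n in("scene","side","wrist"):
    r=optics.get_image(n);cv2.imwrite(f"pics/{n}0.png",r["image"]);d[n]=r
    print(n,{k:v for k,v in r.items() if k!="image"})
pickle.dump((o,d),open("first.pkl","wb"))
E
```

```text
pics
{'t': 0.0, 'q': array([-1.19041735e-01,  5.33867083e-02,  1.61432136e+00,  4.04897005e-06,
        1.47597958e+00, -1.19004328e-01]), 'dq': array([0.00103882, 0.00080769, 0.00144459, 0.00179525, 0.00016927,
       0.00099086]), 'effort': array([ 2.70554956e-04, -3.93670499e+01, -3.70175600e+01, -1.62778279e-04,
        6.93513779e-03, -6.06393527e-06]), 'tool_pos': array([6.24370733e-01, 5.07314346e-05, 2.30028163e-01]), 'tool_rot': array([-2.22031673e+00, -2.22023282e+00,  2.02814401e-03]), 'contact_force': array([-0.12670524, -0.31143662, -0.29138016]), 'wrist_torque': array([ 0.0345694 , -0.03060572,  0.01471429]), 'grip_force': 0.0, 'opening': 0.08525247431971524}
scene {'fx': 507.68241172839225, 'fy': 507.68241172839225, 'cx': 313.6085822786744, 'cy': 245.05649756173176, 'rvec': array([ 2.03665068, -0.70270542,  0.38393413]), 'tvec': array([-0.41992691,  0.26704029,  0.90992884])}
side {'fx': 512.5398236221141, 'fy': 512.5398236221141, 'cx': 323.9533529050804, 'cy': 247.2882235925416, 'rvec': array([ 2.13686061, -0.12581499,  0.06719827]), 'tvec': array([-0.54940526,  0.12085509,  1.02320049])}
wrist {'fx': 344.78132116266306, 'fy': 344.78132116266306, 'cx': 315.02607209526906, 'cy': 238.06118861526775, 'mount': array([[-5.77291671e-04, -9.65642056e-01, -2.59875134e-01,
         6.52781230e-02],
       [ 9.99999826e-01, -5.25623158e-04, -2.68312488e-04,
         1.19330883e-04],
       [ 1.22497434e-04, -2.59875244e-01,  9.65642192e-01,
        -1.43136064e-01],
       [ 0.00000000e+00,  0.00000000e+00,  0.00000000e+00,
         1.00000000e+00]])}
```

View pics/scene0.png

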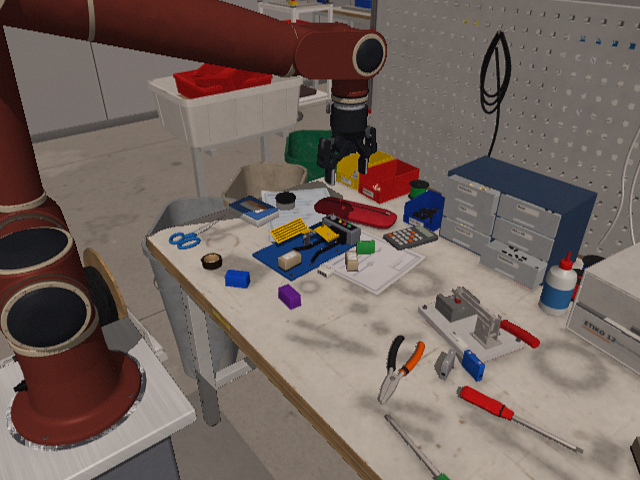

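View pics/wrist0.png

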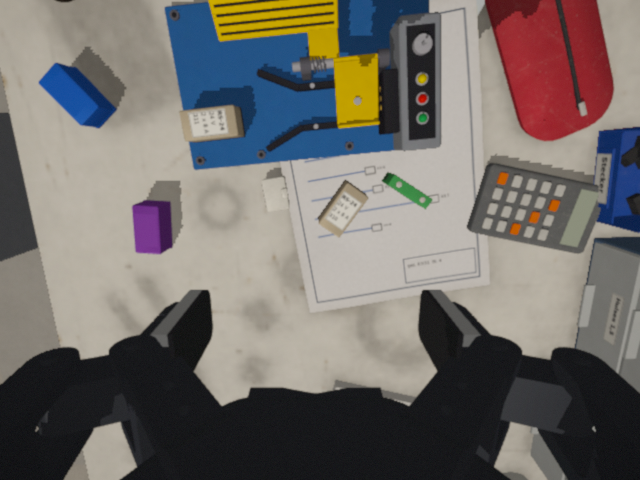

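Wrist view: beige relay on the blue plate at about (212,122), which fits the description because it lies on the fixture's open end. The other candidates are the beige spare on the bench at (343,208), and blue (78,95) and purple (152,227) look-alikes. I'll confirm in an enlarged crop.

Run:
```python
import cv2,pickle
o,d=pickle.load(open("first.pkl","rb"))
im=d["wrist"]["image"][0:180,155:455]
im=cv2.resize(im,(798,479),interpolation=cv2.INTER_CUBIC)
cv2.imwrite("pics/crop1.png",im)
```

```text
(no output)
```

View pics/crop1.png

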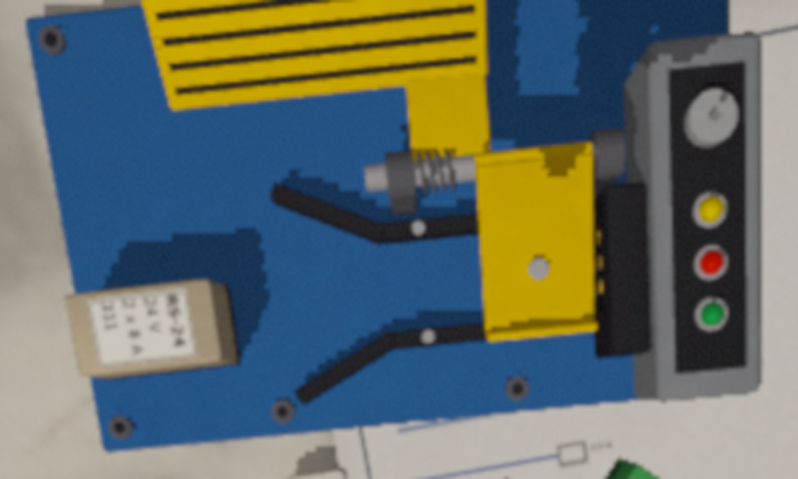

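The crop shows the beige relay labelled RS-24 on the plate's open end, top face at crop (67,296), (211,281), (222,366), (81,377). That confirms it, and the rails, bar and plate corners are clear enough for a pose fit.

```bash
cat > h.py <<'E'
import numpy as np
from scipy.spatial.transform import Rotation as R
from scipy.optimize import least_squares
def wproj(o,c,P):
    m=c["mount"];Rt=R.from_rotvec(o["tool_rot"]).as_matrix()
    pt=(np.asarray(P)-o["tool_pos"])@Rt
    pc=(pt-m[:3,3])@m[:3,:3]
    return np.c_[c["fx"]*pc[:,0]/pc[:,2]+c["cx"],c["fy"]*pc[:,1]/pc[:,2]+c["cy"]]
def pose(p,L):
    L=np.asarray(L,float);c,s=np.cos(p[2]),np.sin(p[2])
    return np.c_[p[0]+c*L[:,0]-s*L[:,1],p[1]+s*L[:,0]+c*L[:,1],L[:,2]]
def fit(o,c,L,px,p0):
    return least_squares(lambda p:(wproj(o,c,pose(p,L))-px).ravel(),p0,loss="soft_l1")
E
python3 - <<'E'
import pickle;from h import *
o,d=pickle.load(open("first.pkl","rb"));c=d["wrist"]
L=np.array([(-192,-49,10),(-192,101,10),(-75,-18,20),(-75,18,20),(-140,58.5,36.7),(-35,58.5,36.7)])/1000
px=np.array([(106,450),(28,20),(390,337),(378,233),(173,108),(487,85)])/2.66+[155,0]
r=fit(o,c,L,px,[.65,.15,0]);F=r.x;print(F,r.fun.reshape(-1,2).round(1))
L=np.array([(-26,14,40),(26,14,40),(26,-14,40),(-26,-14,40)])/1000
px=np.array([(67,296),(211,281),(222,366),(81,377)])/2.66+[155,0]
r=fit(o,c,L,px,[.5,.15,0]);q=r.x;print(q,r.fun.reshape(-1,2).round(1))
cc,s=np.cos(F[2]),np.sin(F[2]);dx=q[:2]-F[:2];print("relay in F",cc*dx[0]+s*dx[1],-s*dx[0]+cc*dx[1],q[2]-F[2])
np.save("F.npy",F)
E
```

```text
[0.68482327 0.10661834 0.0870665 ] [[-1.6  0.4]
 [-1.3 -2.4]
 [ 0.8  0.8]
 [ 1.6  0.3]
 [-0.6  1.6]
 [ 0.8 -1.6]]
[0.52707156 0.08404942 0.08691601] [[-1.4 -0.4]
 [ 1.  -0.1]
 [ 1.3 -0.1]
 [-1.   0.9]]
relay in F -0.1591166826555219 -0.008765886622145816 -0.0001504918286761442
```

```bash
cat > go.py <<'E'
import sys;from h import *
from station import ctrl
F=np.load("F.npy");o=ctrl.get_obs();T=R.from_rotvec(o["tool_rot"])
t=R.from_euler("z",F[2])
def rep():
    p=t.inv().apply(o["tool_pos"]-[F[0],F[1],0])*1000
    print("t",round(o["t"],2),"F tcp",p.round(1),"f",t.inv().apply(o["contact_force"]).round(1),"open",round(o["opening"]*1000,1),"eul",(t.inv()*T*R.from_euler("x",np.pi)).as_euler("zyx",degrees=True).round(1))
rep()
if len(sys.argv)>3:
    a=[float(v) for v in sys.argv[1:]];tilt=np.radians(a[3]) if len(a)>3 else 0
    # tool x=F x, y=-F y; tilt>0: tips lead toward +x
    G=t*R.from_euler("y",-tilt)*R.from_euler("x",np.pi)
    w=t.apply(np.array(a[:3])/1000)+[F[0],F[1],0]
    print("shift",T.inv().apply(w-o["tool_pos"]).round(4),"turn",(T.inv()*G).as_rotvec().round(4))
E
python3 go.py -218 -7 90
```

```text
t 0.15 F tcp [ -69.4 -100.9  230.3] f [-1.5  0.   0.5] open 85.3 eul [85.   0.1  0. ]
shift [ 0.0806 -0.156   0.1406] turn [-1.5000e-03  1.0000e-03  1.4837e+00]
```

```bash
python3 -m jog '[[[0.016,-0.031,0.01],[0,0,0.14]],[[0.032,-0.062,0.02],[0,0,0.28]],[[0.048,-0.093,0.04],[0,0,0.42]],[[0.064,-0.124,0.06],[0,0,0.56]],[[0.08,-0.156,0.08],[0,0,0.7]]]' 0; python3 -m jog '[[[0,0,0],[0,0,0.14]],[[0,0,0],[0,0,0.28]],[[0,0,0],[0,0,0.42]],[[0,0,0],[0,0,0.56]],[[0,0,0],[0,0,0.7]]]'; python3 -m jog '[[[0,0,0],[0,0,0.0837]],[[0,0,0],[0,0,0.0837]]]'; python3 go.py -218 -7 22
python3 - <<'E'
from station import ctrl, optics
import cv2,pickle
o=ctrl.get_obs();r=optics.get_image("wrist");pickle.dump((o,r),open("w2.pkl","wb"));cv2.imwrite("pics/w2.png",r["image"])
E
```

```text
t: 0.65
tool_pos: [0.4675, 0.0805, 0.1503]
tool_rot: [-2.852, -1.316, 0.0]
contact_force: [-0.3, 0.4, -0.3]
opening: 0.0121
grip_force: 0.0
t: 1.15
tool_pos: [0.4687, 0.08, 0.151]
tool_rot: [-3.131, -0.259, 0.001]
contact_force: [-0.4, -0.1, -0.2]
opening: -0.0
grip_force: 0.0
t: 1.35
tool_pos: [0.4687, 0.08, 0.151]
tool_rot: [-3.139, -0.137, 0.001]
contact_force: [0.2, -0.2, 0.6]
opening: 0.0003
grip_force: 0.0
t 1.35 F tcp [-217.6   -7.7  151. ] f [ 0.2 -0.2  0.6] open 0.3 eul [0. 0. 0.]
shift [-0.0004 -0.0007  0.129 ] turn [-0.0001  0.0005  0.0002]
```

View pics/w2.png

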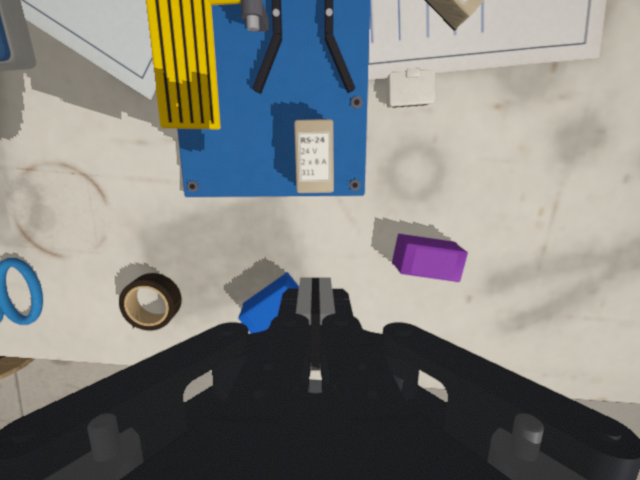

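The wrist view shows the relay top at about (295..332, 121..188), plate corners at (184,196) and (366,194), rail knees at (280,38) and (334,38), and a blue look-alike near (268,303). I'll refit with these and check the blue block's clearance.

```bash
python3 - <<'E'
import pickle;from h import *
o,c=pickle.load(open("w2.pkl","rb"));F0=np.load("F.npy")
L=np.array([(-192,-49,10),(-192,101,10),(-75,-18,20),(-75,18,20),(-140,58.5,36.7),(-140,91.5,59)])/1000
px=np.array([(366,195),(185,196),(332,38),(279,38),(219,129),(160,128)],float)
r=fit(o,c,L,px,F0);F=r.x;print(F0,F,r.fun.reshape(-1,2).round(1))
def gp(u,v,z):
    s=least_squares(lambda p:(wproj(o,c,pose(F,[[p[0],p[1],z]]))-[[u,v]]).ravel(),[-.2,0]);return (s.x*1000).round(1)
print("relay",gp(295,121,.04),gp(331,120,.04),gp(333,192,.04),gp(297,193,.04))
print("blue",gp(293,273,.03),gp(240,305,.03),gp(300,285,.0))
np.save("F.npy",(F+F0)/2)
E
python3 go.py -204 -7 22
```

```text
[0.68482327 0.10661834 0.0870665 ] [0.68323367 0.1051139  0.07969029] [[-1.6  3. ]
 [-2.   0.7]
 [-1.9 -2.1]
 [ 0.5 -2.5]
 [ 3.1  0.8]
 [ 2.4 -0.1]]
relay [-133.9    6.3] [-133.   -18.8] [-183.3  -21.3] [-184.3    5.3]
blue [-250.9    9.4] [-279.7   54.1] [-274.     5.1]
t 1.4 F tcp [-216.7   -7.8  151. ] f [0.3 0.2 0.1] open 0.2 eul [0.3 0.  0. ]
shift [ 0.0127 -0.0008  0.129 ] turn [-0.      0.0005  0.0055]
```

```bash
python3 -m jog '[[[0.008,-0.001,0.04],[0,0,0.005]],[[0.008,-0.001,0.08],[0,0,0.005]],[[0.008,-0.001,0.11],[0,0,0.005]],[[0.008,-0.001,0.129],[0,0,0.005]],[[0.008,-0.001,0.129],[0,0,0.005]]]' 0; python3 go.py -118 -1 22
```

```text
t: 1.9
tool_pos: [0.4737, 0.0816, 0.0188]
tool_rot: [-3.139, -0.131, 0.012]
contact_force: [-0.1, -0.1, -0.4]
opening: -0.0003
grip_force: 0.0
t 1.9 F tcp [-211.6   -6.7   18.8] f [-0.1 -0.1 -0.4] open -0.3 eul [0.  0.4 0. ]
shift [ 0.0936 -0.0056 -0.0039] turn [-0.0005  0.0074  0.0002]
```

```bash
python3 -m jog '[[[0.008,0,0],[0,0,0]],[[0.016,0,-0.002],[0,0,0]],[[0.024,0,-0.003],[0,0,0]],[[0.031,0,-0.003],[0,0,0]],[[0.038,0,-0.003],[0,0,0]]]'; python3 -m jog '[[[0.007,-0.001,0],[0,0,0]],[[0.014,-0.002,0],[0,0,0]],[[0.021,-0.003,0],[0,0,0]],[[0.027,-0.004,0],[0,0,0]],[[0.032,-0.005,0],[0,0,0]]]';python3 go.py -118 -1 22
```

```text
t: 2.4
tool_pos: [0.5161, 0.0849, 0.0262]
tool_rot: [3.139, 0.129, 0.002]
contact_force: [-1.0, 0.1, 0.0]
opening: -0.0003
grip_force: 0.2
t: 2.9
tool_pos: [0.5465, 0.0926, 0.0252]
tool_rot: [-3.139, -0.129, 0.001]
contact_force: [-0.1, -0.6, -0.4]
opening: 0.0002
grip_force: 0.2
t 2.9 F tcp [-138.1   -1.7   25.2] f [-0.1 -0.6 -0.4] open 0.2 eul [-0.1  0.   0. ]
shift [ 0.0201 -0.0008  0.0031] turn [-0.0001  0.0005 -0.0012]
```

```bash
python3 -m jog '[[[0.005,0,0.001],[0,0,0]],[[0.01,0,0.002],[0,0,0]],[[0.015,0,0.003],[0,0,0]],[[0.02,-0.001,0.003],[0,0,0]],[[0.023,-0.001,0.003],[0,0,0]]]';python3 go.py -125 -38 95
python3 - <<'E'
from station import ctrl, optics
import cv2,pickle
o=ctrl.get_obs();r=optics.get_image("wrist");pickle.dump((o,r),open("w3.pkl","wb"));cv2.imwrite("pics/w3.png",r["image"])
E
```

```text
t: 3.4
tool_pos: [0.5695, 0.0954, 0.0223]
tool_rot: [-3.139, -0.129, -0.0]
contact_force: [-0.2, -0.4, 0.2]
opening: -0.0003
grip_force: 0.1
t 3.4 F tcp [-115.    -0.9   22.3] f [-0.2 -0.4  0.2] open -0.3 eul [-0.1 -0.   0. ]
shift [-0.01    0.0371 -0.0727] turn [-0.     -0.0001 -0.0013]
```

View pics/w3.png

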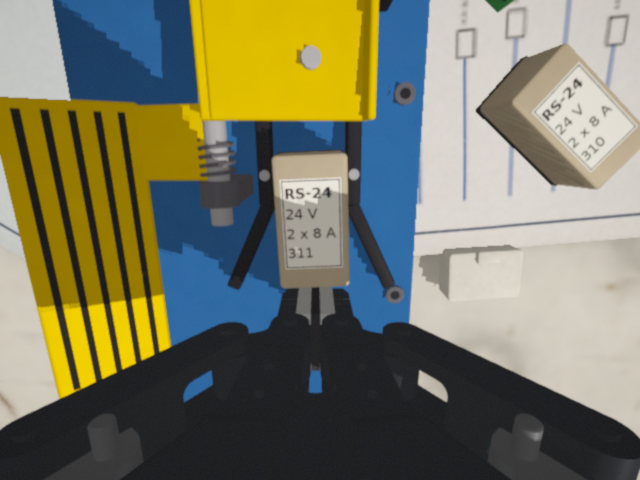

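Wrist view: the relay sits straight between the rails at the lane entry, top (272..350, 153..285), with the flap's front edge at row 120 still ahead of it. Next I raise, open to about 62 mm and straddle, with the right finger behind the relay and the left one over the bar.

```bash
python3 -m jog '[[[-0.006,0,0],[0,0,0]],[[-0.006,0,-0.03],[0,0,0]],[[-0.006,0,-0.065],[0,0,0]],[[-0.006,-0.01,-0.085],[0,0,0]],[[-0.006,-0.037,-0.085],[0,0,0]]]'; python3 -m jog '[[[0,0,0],[0,0,0]],[[0,0,0],[0,0,0]],[[0,0,0],[0,0,0]]]' 0.73;python3 go.py -120 37 70
python3 - <<'E'
from station import ctrl, optics
import cv2,pickle
o=ctrl.get_obs();r=optics.get_image("wrist");pickle.dump((o,r),open("w4.pkl","wb"));cv2.imwrite("pics/w4.png",r["image"])
E
```

```text
t: 3.95
tool_pos: [0.5626, 0.131, 0.112]
tool_rot: [3.139, 0.125, 0.012]
contact_force: [0.2, 0.2, 0.0]
opening: -0.0003
grip_force: 0.0
t: 4.25
tool_pos: [0.5593, 0.1311, 0.1065]
tool_rot: [3.139, 0.129, -0.002]
contact_force: [-0.1, -0.5, -0.7]
opening: 0.0435
grip_force: 0.0
t 4.25 F tcp [-122.1   35.5  106.5] f [-0.1 -0.4 -0.7] open 43.5 eul [-0.1  0.1 -0. ]
shift [ 0.0022 -0.0015  0.0365] turn [ 0.0004  0.0014 -0.0015]
```

View pics/w4.png

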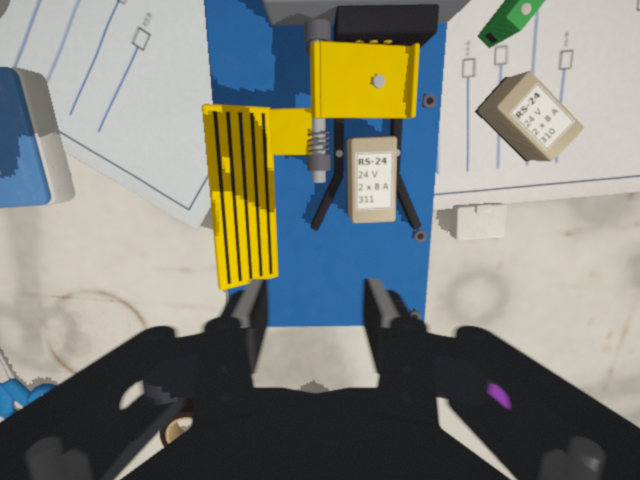

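```bash
python3 -m jog '[[[0.001,-0.0015,0],[0,0,0]],[[0.001,-0.0015,0],[0,0,0]],[[0.001,-0.0015,0.02],[0,0,0]],[[0.001,-0.0015,0.04],[0,0,0]],[[0.001,-0.0015,0.056],[0,0,0]]]' 0.73;python3 -m jog '[[[0,0,0.004],[0,0,0]],[[0,0,0.008],[0,0,0]],[[0,0,0.012],[0,0,0]],[[0,0,0.015],[0,0,0]],[[0,0,0.015],[0,0,0]]]'; python3 go.py -120 37 25
```

```text
t: 4.8
tool_pos: [0.5606, 0.133, 0.0501]
tool_rot: [3.139, 0.128, -0.001]
contact_force: [-0.7, -0.7, 0.4]
opening: 0.0624
grip_force: 0.0
t: 5.3
tool_pos: [0.5618, 0.1334, 0.0373]
tool_rot: [-3.139, -0.129, -0.003]
contact_force: [-0.4, 0.9, 4.2]
opening: 0.0625
grip_force: 1.6
t 5.3 F tcp [-119.5   37.7   37.3] f [-0.3  0.9  4.2] open 62.5 eul [-0.1 -0.1  0. ]
shift [-0.0005  0.0007  0.0123] turn [-0.0003 -0.0019 -0.0014]
```

```bash
python3 -m jog '[[[0,0,0.005],[0,0,0]],[[0,0,0.01],[0,0,0]],[[0,0,0.015],[0,0,0]],[[0,0,0.018],[0,0,0]],[[0,0,0.018],[0,0,0]]]'; python3 go.py -120 37 20
python3 - <<'E'
from station import ctrl, optics
import cv2,pickle
o=ctrl.get_obs();r=optics.get_image("wrist");s=optics.get_image("side");pickle.dump((o,r,s),open("w5.pkl","wb"));cv2.imwrite("pics/w5.png",r["image"])
E
```

```text
t: 5.8
tool_pos: [0.5625, 0.1315, 0.0199]
tool_rot: [3.135, 0.13, 0.004]
contact_force: [-1.9, -7.4, 9.8]
opening: 0.0628
grip_force: 5.1
t 5.8 F tcp [-119.    35.7   19.9] f [-2.5 -7.2  9.8] open 62.8 eul [-0.  -0.1 -0.2]
shift [-0.001  -0.0013 -0.0002] turn [ 0.0038 -0.0022 -0.0007]
```

View pics/w5.png

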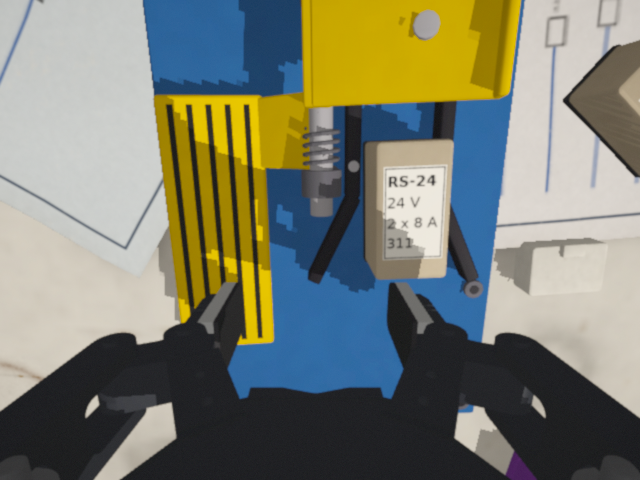

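Wrist view: the flap is lifted clear (its edge now at rows 85-105), the bar is level under the left tip (222,300), and the right tip (405,310) is directly behind the relay. Now sliding forward while holding the bar.

```bash
python3 -m jog '[[[0.005,0.001,0],[0,0,0]],[[0.01,0.002,0],[0,0,0]],[[0.015,0.002,0],[0,0,0]],[[0.02,0.002,0],[0,0,0]],[[0.025,0.002,0],[0,0,0]]]'; python3 go.py -70 36 20
```

```text
t: 6.4
tool_pos: [0.5853, 0.1333, 0.0188]
tool_rot: [3.139, 0.13, -0.004]
contact_force: [-5.7, -1.3, 7.3]
opening: 0.0625
grip_force: 4.0
t 6.4 F tcp [-96.1  35.6  18.8] f [-5.8 -0.8  7.3] open 62.5 eul [-0.   0.1 -0. ]
shift [ 0.0261 -0.0005 -0.0013] turn [ 0.      0.0026 -0.0007]
```

```bash
python3 -m jog '[[[0.005,0,0],[0,0,0]],[[0.01,0,0],[0,0,0]],[[0.015,0,0],[0,0,0]],[[0.019,0,0],[0,0,0]],[[0.023,0,0],[0,0,0]]]'; python3 go.py -63 36 20
python3 - <<'E'
from station import ctrl, optics
import cv2,pickle
o=ctrl.get_obs();r=optics.get_image("wrist");cv2.imwrite("pics/w6.png",r["image"])
E
```

```text
t: 6.9
tool_pos: [0.6083, 0.1352, 0.0188]
tool_rot: [3.139, 0.13, -0.004]
contact_force: [-5.2, -1.1, 7.9]
opening: 0.0624
grip_force: 4.0
t 6.9 F tcp [-73.   35.6  18.8] f [-5.3 -0.7  7.9] open 62.4 eul [-0.   0.1 -0. ]
shift [ 0.01   -0.0005 -0.0012] turn [ 0.0001  0.0023 -0.0007]
```

View pics/w6.png

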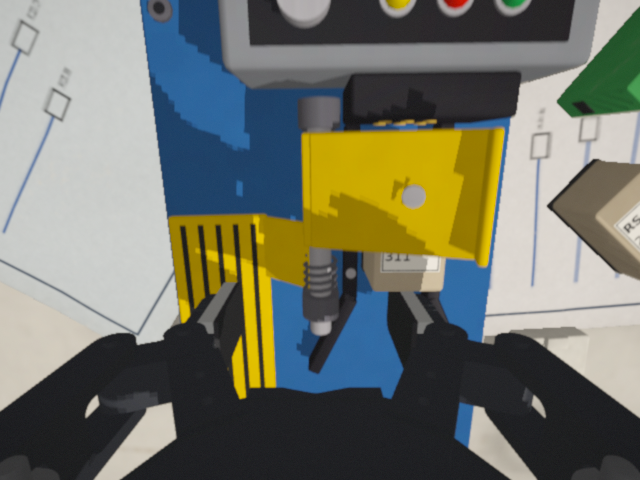

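The relay is under the open flap and straight, rear edge at row ~290, about 10 mm to go.

```bash
python3 -m jog '[[[0.002,0,0],[0,0,0]],[[0.004,0,0],[0,0,0]],[[0.006,0,0],[0,0,0]],[[0.007,0,0],[0,0,0]],[[0.008,0,0],[0,0,0]]]'; python3 go.py -63 36 20;  python3 -m jog '[[[0.001,0,0],[0,0,0]],[[0.002,0,0],[0,0,0]],[[0.003,0,0],[0,0,0]],[[0.003,0,0],[0,0,0]]]'; python3 go.py -63 36 20
```

```text
t: 7.45
tool_pos: [0.6162, 0.1358, 0.0189]
tool_rot: [3.139, 0.13, -0.004]
contact_force: [-4.8, -1.2, 7.3]
opening: 0.0627
grip_force: 4.0
t 7.45 F tcp [-65.1  35.5  18.9] f [-4.9 -0.8  7.3] open 62.7 eul [-0.   0.1 -0. ]
shift [ 0.0021 -0.0005 -0.0011] turn [ 0.0001  0.0024 -0.0008]
t: 7.85
tool_pos: [0.619, 0.1361, 0.0189]
tool_rot: [3.139, 0.129, -0.005]
contact_force: [-6.0, -1.5, 8.3]
opening: 0.0626
grip_force: 4.9
t 7.85 F tcp [-62.3  35.5  18.9] f [-6.1 -1.   8.3] open 62.6 eul [-0.1  0.2 -0. ]
shift [-0.0007 -0.0005 -0.0011] turn [ 0.0001  0.003  -0.0011]
```

```bash
for i in 1 ; do python3 -m jog '[[[0.001,0,0],[0,0,0]],[[0.001,0,0],[0,0,0]]]'; python3 go.py;  python3 -m jog '[[[0.001,0,0],[0,0,0]],[[0.001,0,0],[0,0,0]]]'; python3 go.py; done
python3 - <<'E'
from station import optics
import cv2
r=optics.get_image("wrist");cv2.imwrite("pics/w7.png",r["image"])
E
```

```text
t: 8.05
tool_pos: [0.6189, 0.136, 0.0188]
tool_rot: [3.138, 0.129, -0.009]
contact_force: [-9.0, -1.8, 11.2]
opening: 0.0624
grip_force: 6.4
t 8.05 F tcp [-62.3  35.5  18.8] f [-9.1 -1.1 11.2] open 62.4 eul [-0.1  0.3 -0. ]
t: 8.25
tool_pos: [0.619, 0.136, 0.0187]
tool_rot: [3.138, 0.129, -0.013]
contact_force: [-13.7, -1.9, 13.9]
opening: 0.0623
grip_force: 7.8
t 8.25 F tcp [-62.3  35.4  18.7] f [-13.8  -0.7  13.9] open 62.3 eul [-0.1  0.5 -0. ]
```

View pics/w7.png

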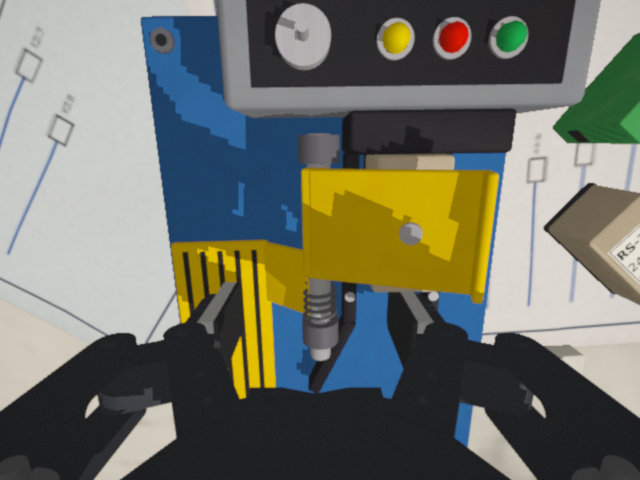

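The tip stopped hard at F x -62.3 with force rising to 14 N, and the picture shows the relay's end flush with the black block (row ~155). So it's home. I back off a little and then let the bar up.

```bash
python3 -m jog '[[[-0.002,0,0],[0,0,0]],[[-0.004,0,0],[0,0,0]],[[-0.007,0,0],[0,0,0]],[[-0.008,0,-0.004],[0,0,0]],[[-0.008,0,-0.008],[0,0,0]]]'; python3 go.py; python3 -m jog '[[[0,0,-0.004],[0,0,0]],[[0,0,-0.008],[0,0,0]],[[0,0,-0.013],[0,0,0]],[[0,0,-0.02],[0,0,0]],[[0,0,-0.03],[0,0,0]]]'; python3 -m jog '[[[0,0,-0.02],[0,0,0]],[[0,0,-0.05],[0,0,0]],[[0,0,-0.09],[0,0,0]],[[-0.02,0,-0.11],[0,0,0]],[[-0.02,0,-0.11],[0,0,0]]]';  python3 go.py
python3 - <<'E'
from station import ctrl,optics
import cv2,pickle
o=ctrl.get_obs();r=optics.get_image("wrist");pickle.dump((o,r),open("w8.pkl","wb"));s=optics.get_image("side")
a=r["image"]
import numpy as np
cv2.imwrite("pics/w8.png",cv2.resize(a[0:300,170:570],(800,600),interpolation=cv2.INTER_CUBIC))
E
```

```text
t: 8.8
tool_pos: [0.6159, 0.1363, 0.0283]
tool_rot: [-3.137, -0.128, -0.008]
contact_force: [0.4, 1.0, 6.1]
opening: 0.0622
grip_force: 2.1
t 8.8 F tcp [-65.3  36.   28.3] f [0.5 0.9 6.1] open 62.2 eul [-0.1 -0.3  0.1]
t: 9.3
tool_pos: [0.6131, 0.1355, 0.0559]
tool_rot: [3.139, 0.129, -0.003]
contact_force: [0.5, -0.1, -0.3]
opening: 0.0625
grip_force: 0.0
t: 9.8
tool_pos: [0.5954, 0.1343, 0.1717]
tool_rot: [-3.138, -0.129, -0.012]
contact_force: [0.4, 0.2, 0.2]
opening: 0.0621
grip_force: 0.0
t 9.8 F tcp [-85.9  35.7 171.7] f [0.4 0.2 0.2] open 62.1 eul [-0.1 -0.4  0. ]
```

View pics/w8.png

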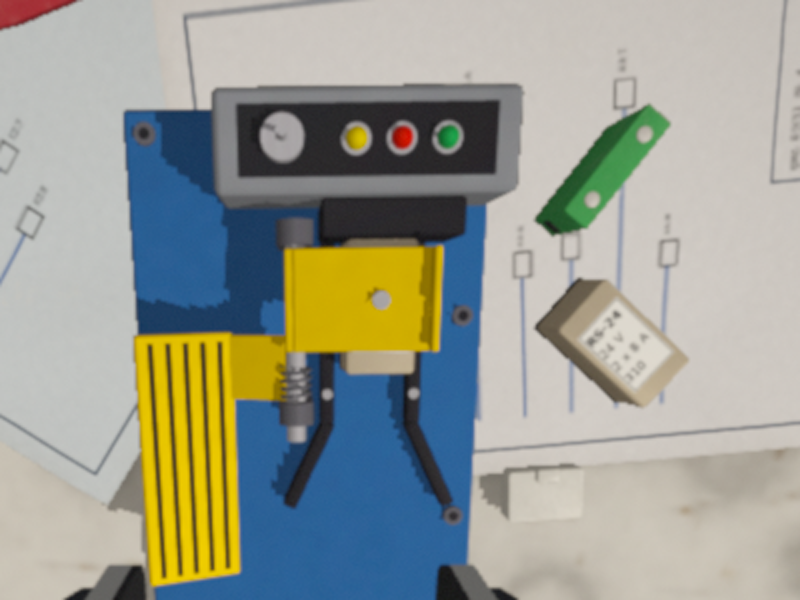

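The flap has closed onto the relay, which sits flush against the black block (crop row ~240) with its rear showing at row ~360. Everything else is undisturbed and the robot is clear.

```bash
python3 -c "
from station import job
print(job.finish_job())"
```

```text
the job is handed in; nothing more can be done
None
```

The relay is fully home against the contact block with the flap closed and clamping it. The job was handed in at about 10 s of robot time, with the arm clear and nothing else on the bench moved; the judge's verdict was not returned.

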